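# Make up two sampling kits on the laboratory bench

## Robot

A 6-joint arm with a two-finger parallel gripper is mounted at the origin on the work surface. World frame = base frame: x ahead of the robot, y to its left, z up, the work surface at z = 0. Lengths are in mm, angles in rad, forces in N, time in s.
With the tool pointing down it reaches from about 325 to 925 mm from the base axis. Payload 3.1 kg.
Tool frame: the origin (TCP) lies between the finger pads; the fingertips stand 11 mm ahead of it and the grasp point (between the pads) lies 8 mm behind it (ctrl.nose_length is the distance from the TCP to the fingertips, in mm); y points along the fingers, x is the direction in which the jaws open and shut, and the axes are right-handed (so a half turn about y gives the same grasp; the last joint's range is limited). The gripper opens to 85 mm and grips with 20 to 120 N. Pads are 22 mm wide; open, the fingers measure 114 mm over their backs; the gripper's body (76 mm by 85 mm) begins 54 mm behind the grasp point. The pads swing forward as they close: fully open they stand 13 mm farther back than shut.
Start: joints at [-1.221, 0.217, 1.613, -0, 1.311, -0.112], TCP at [278.497, -559.535, 242.3] pointing down, gripper open.
Joint ranges: [-2.75, 2.75], [-0.78, 2.1], [0.31, 2.55], [-1.13, 4.27], [0.13, 2.63], [-2.58, 2.58]. Speed limits (rad/s): [2.79, 2.79, 3.14, 3.14, 3.14, 3.14].

## Interface

Orientations are given as a unit quaternion [x, y, z, w].
In Python, from rig import ctrl gives the robot as it stands. The module is installed in compiled form; this text tells all that it offers.
- The arm moves only by the tool drive_tool, never from a script. Its argument "motion" is a list of rows, each a list of 7 numbers: the shift along the tool's x, y, z in mm, then the turn, a rotation vector about the tool's x, y, z in rad, then the opening, from 0 (shut) to 1 (fully open). A call has 1 to 12 rows; each row is the pose to reach, as a shift and turn from the pose commanded when the call began, along the tool's axes at that moment; what a row does not reach only later rows make up. A row lasts 1/8 s, in which the tool goes at most 62.5 mm and 10.7 degrees, less where a joint would pass 70% of its speed; a pose out of reach is approached as far as the arm can. A call with a gripper value outside its range is refused whole. The fingers move at their own pace and stop on an object; "force" is the grip in N (left out, the last holds). Time passes only in rows, so rows that repeat a pose let the fingers close. It gives the time, the measured TCP pose, the force and the opening at its end, in the units of the state.
- ctrl.get_state(): the state, without advancing time (a new reading comes with each control period).
- ctrl.get_image(name): name is "side" or "top"; returns the picture (384x512x3 uint8, red, green, blue); there is no depth.
- ctrl.camera_model(name): a dict with "fx", "fy", "cx", "cy" (pixels), "k1" (the pictures are not rectified: a ray, as slopes to the right and down, at radius r is drawn at 1 + k1 r^2 times it, then the intrinsics apply), "T" (4x4, takes a point from camera to world coordinates). Camera axes: x right, y down, z forward; pixel columns grow to the right and rows downward; lengths in mm; the calibration is good to about 2 mm. A picture is of the moment at which its call begins. camera_model takes no time and is no camera call.
- ctrl.close_job(): hands the job in, once; it reports no verdict.
The state is a dict: "time_s": time; "qpos": joint angles; "joint_vel": joint speeds; "joint_torque": joint torques, N m; "eef_pos": TCP position; "ee_rot": TCP orientation; "wrist_force": force on the tool from outside, world axes, zero at the start; "torque": the same for the moment, N m; "grip_width": finger opening in mm.
Only numpy, scipy, OpenCV 4.12 (cv2) and the standard library are available. Lean on these libraries where they do the work, as an engineer would, in place of code of your own. Each camera call takes 0.05 s, during which the arm holds its last target.

## Task

Make up the two sampling kits. Oblong tray: the squat jar, and beside it the wide cup with the tall cup nested gently all the way down inside it. Round tray: the amber bottle and the culture dish, side by side; everything stands flat on its tray and is kept upright throughout, and the spirit lamp stays where it is.

Things in the scene. Friction and masses are not known exactly. Their poses are not given: they have to be found in the camera images.
- oblong_tray: Shallow oblong dark steel kit tray, fixed to the bench: 210 mm (its x) by 150 mm (its y), rim 10 mm high and 4 mm thick, floor 4 mm above the bench. Origin: centre of its underside. It may be on either side of the stock.
- round_tray: Shallow round dark steel kit tray, fixed to the bench: 200 mm across, rim 10 mm high and 4 mm thick, floor 4 mm above the bench. Origin: centre of its underside. On the other side of the stock.
- wide_cup_centre (a point): Wide, short white plastic cup, open at the top and tapered: 46 mm across at the foot, 64 mm at the rim, 58 mm high, wall 3 mm, inner floor 4 mm above its underside (hollow: 40 mm across at the floor, 58 mm at the mouth). About 70 g. The point is on its axis, half-way up; z is up along the axis. It starts upright on the bench, at no fixed place among the stock.
- tall_cup_centre (a point): Narrow, tall white plastic cup, open at the top and tapered: 35 mm across at the foot, 50 mm at the rim, 85 mm high. About 60 g. Nested in the wide cup it stands on the wide cup's inner floor, coaxial, and sticks out 31 mm above its rim. The point is on its axis, half-way up; z is up along the axis. It starts upright on the bench, at no fixed place among the stock.
- jar_centre (a point): Squat jar, white body 48 mm across, flat steel lid 50 mm across, 48 mm high in all. About 160 g. The point is on its axis, half-way up; z is up along the axis. It starts upright on the bench, at no fixed place among the stock.
- bottle_centre (a point): Amber glass sample bottle: body 44 mm across up to 62 mm, sloping shoulder, white cap 28 mm across from 72 mm to the top at 92 mm. About 200 g. The point is on its axis, half-way up; z is up along the axis. It starts upright on the bench, at no fixed place among the stock.
- dish_centre (a point): Closed flat round culture dish, cream: base 56 mm across, lid 60 mm across over the upper 8 mm, 20 mm high in all. About 50 g. The point is on its axis, half-way up; z is up along the axis. It starts upright on the bench, at no fixed place among the stock.
- lamp_centre (a point): Spirit lamp, a bystander to be left alone: squat clear glass bowl 76 mm across, brass collar and a short pale wick on top, 75 mm high. The point is on its axis, half-way up. It stands among the stock.

How it is judged (in metres and radians):
At the end, for the whole second after the job is handed in: Wide cup and jar stand upright on the oblong tray's floor (axes within 80 x 50 mm of its centre), the tall cup seated in the wide cup (7 mm across, 6 mm in height); bottle and dish upright on the round tray's floor within 75 mm of its centre; lamp moved under 20 mm; all at rest (x of wide_cup_centre in the frame of oblong_tray between -0.08 and 0.08 m and y of wide_cup_centre in the frame of oblong_tray between -0.05 and 0.05 m and z of wide_cup_centre in the frame of oblong_tray between 0.028 and 0.038 m and angle between each of wide_cup_centre, jar_centre, bottle_centre, dish_centre, tall_cup_centre's own z axis and vertical below 0.12 rad and x of jar_centre in the frame of oblong_tray between -0.08 and 0.08 m and y of jar_centre in the frame of oblong_tray between -0.05 and 0.05 m and z of jar_centre in the frame of oblong_tray between 0.023 and 0.033 m and horizontal distance between each of bottle_centre, dish_centre and round_tray below 0.075 m and z of bottle_centre in the frame of round_tray between 0.045 and 0.055 m and z of dish_centre in the frame of round_tray between 0.009 and 0.019 m and horizontal distance between tall_cup_centre and wide_cup_centre below 0.007 m and z of tall_cup_centre in the frame of wide_cup_centre between 0.0125 and 0.0235 m and distance of lamp_centre from where it was at the start of the episode below 0.02 m and linear speed of each of wide_cup, tall_cup, jar, bottle, dish below 0.02 m/s); the robot touches nothing.
It fails at once if a cup, the jar, the bottle, the dish or the lamp is tipped over (more than 0.7 rad) (angle between any of wide_cup_centre, tall_cup_centre, jar_centre, bottle_centre, dish_centre, lamp_centre's own z axis and vertical above 0.7 rad).
It fails at once if the tall cup is rammed into the wide cup (more than 40 N between them) (contact force between tall_cup and wide_cup above 40 N).
It also fails if it takes over 128 s, if anything falls off the work surface, if the arm or the gripper's body presses on something with over 40 N, if the wrist force passes 120 N, or if a joint passes its speed limit or range.

## Working session

There is one attempt and no reset: what is moved stays moved. The work goes in short steps, Python scripts to look and compute and a tool call to move; the robot and the scene stay as the last step left them, time stands still between calls to the robot, and variables do not carry over. Pictures are saved under pics/ and viewed, and the job is handed in when it is done.

Besides the shell and the picture viewer there is one more tool, called as name(argument=value, ...), one argument or row to a line, values as JSON. drive_tool: Moves the arm, as the interface text tells. Its arguments: {"type":"object","properties":{"motion":{"type":"array","items":{"type":"array","items":{"type":"number"}}},"force":{"type":"number"}},"required":["motion"]}

```bash
mkdir -p pics; ls; python3 - <<'E'
from rig import ctrl
import cv2,json,numpy as np
np.set_printoptions(precision=4,suppress=True)
for n in("top","side"):
    im=ctrl.get_image(n); cv2.imwrite(f"pics/{n}0.png",im[:,:,::-1]); 
    m=ctrl.camera_model(n); print(n,{k:(np.array(v) if k=="T" else v) for k,v in m.items()})
print(ctrl.get_state(),ctrl.nose_length)
E
```

```text
pics
top {'fx': 397.55500993107484, 'fy': 397.55500993107484, 'cx': 259.8855485925862, 'cy': 194.2323517890862, 'k1': -0.018760699563547877, 'T': array([[ -0.0639,  -0.9758,   0.2089, 408.8706],
       [ -0.998 ,   0.0631,  -0.0104,  18.7515],
       [ -0.003 ,  -0.2091,  -0.9779, 836.4678],
       [  0.    ,   0.    ,   0.    ,   1.    ]])}
side {'fx': 434.01899415698153, 'fy': 434.01899415698153, 'cx': 254.88220110696062, 'cy': 192.30006214465732, 'k1': -0.11157065091751155, 'T': array([[ -0.9956,  -0.0496,   0.079 , 476.3454],
       [ -0.0912,   0.6956,  -0.7126, 637.7104],
       [ -0.0196,  -0.7167,  -0.6971, 684.2858],
       [  0.    ,   0.    ,   0.    ,   1.    ]])}
{'time_s': 0.1, 'qpos': array([-1.2212,  0.2177,  1.6148,  0.    ,  1.3113, -0.1122]), 'joint_vel': array([ 0.0004, -0.0027, -0.0046,  0.0004, -0.0025,  0.001 ]), 'joint_torque': array([ -0.0003, -39.8075, -30.497 ,  -0.0002,   0.0042,   0.    ]), 'eef_pos': array([ 278.2572, -558.8521,  241.0938]), 'ee_rot': array([-0.6007,  0.3729, -0.3717,  0.6016]), 'wrist_force': array([-0.2088, -0.4173, -0.1211]), 'torque': array([-0.0404, -0.0529,  0.0317]), 'grip_width': 85.55588533120635} 11.0
```

View pics/top0.png

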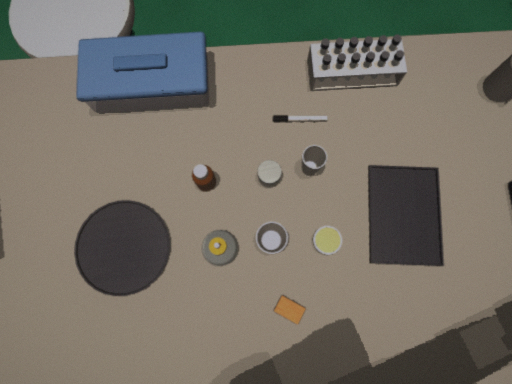

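View pics/side0.png

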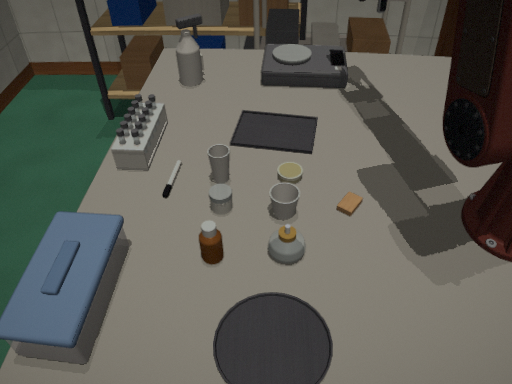

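```bash
python3 - <<'E'
from scipy.spatial.transform import Rotation as R
import numpy as np
from rig import ctrl
np.set_printoptions(precision=4,suppress=True)
print(R.from_quat(ctrl.get_state()['ee_rot']).as_matrix())
E
```

```text
[[ 0.4456 -0.0007  0.8952]
 [-0.8952  0.002   0.4456]
 [-0.0021 -1.      0.0003]]
```

```bash
cat > h.py <<'E'
import numpy as np,cv2
from rig import ctrl
np.set_printoptions(precision=3,suppress=True)
def cam(n):
    m=ctrl.camera_model(n);K=np.array([[m['fx'],0,m['cx']],[0,m['fy'],m['cy']],[0,0,1.]])
    return K,np.array([m['k1'],0,0,0.]),np.array(m['T'])
def proj(n,P):
    K,d,T=cam(n);W=np.linalg.inv(T);return cv2.projectPoints(np.float64(P).reshape(-1,1,3),cv2.Rodrigues(W[:3,:3])[0],W[:3,3],K,d)[0].reshape(-1,2)
def back(n,uv,z):
    K,d,T=cam(n);p=cv2.undistortPoints(np.float64(uv).reshape(-1,1,2),K,d).reshape(-1,2)
    r=np.c_[p,np.ones(len(p))]@T[:3,:3].T;o=T[:3,3];return (o+r*((z-o[2])/r[:,2])[:,None])[:,:2]
def circ(x,y,z,r,n=60):
    a=np.linspace(0,2*np.pi,n);return np.c_[x+r*np.cos(a),y+r*np.sin(a),0*a+z]
def draw(im,n,P,s,col=(0,0,255),off=(0,0)):
    uv=(proj(n,P)-off+.5)*s-.5;cv2.polylines(im,[np.int32(np.round(uv*8))],False,col,1,cv2.LINE_AA,3)
E
python3 - <<'E'
from h import *
g={'wide':(272,232,58,'top'),'tall':(315,155,85,'top'),'jar':(270,171,48,'top'),'bottle':(201,171,92,'top'),'dish':(328,240,20,'top'),'lamp':(217,246,75,'top'),'round':(123,247,10,'top')}
for k,(u,v,z,n) in g.items(): print(k,back(n,[[u,v]],z))
print('obl',back('top',[[368,166],[439,166],[442,265],[369,263]],10))
t=cv2.imread('pics/top0.png');s=cv2.imread('pics/side0.png')
cv2.imwrite('pics/topz.png',cv2.resize(t[135:275,180:350],None,fx=4.5,fy=4.2,interpolation=3))
cv2.imwrite('pics/sidez.png',cv2.resize(s[135:275,180:350],None,fx=4.5,fy=4.2,interpolation=3))
E
```

```text
wide [[497.998  -8.427]]
tall [[ 641.463 -102.93 ]]
jar [[624.672 -13.492]]
bottle [[621.31 121.94]]
dish [[ 478.531 -123.179]]
lamp [[476.064  98.712]]
round [[492.034 300.482]]
obl [[ 632.611 -227.087]
 [ 622.791 -380.89 ]
 [ 412.954 -353.88 ]
 [ 426.963 -204.307]]
```

View pics/topz.png

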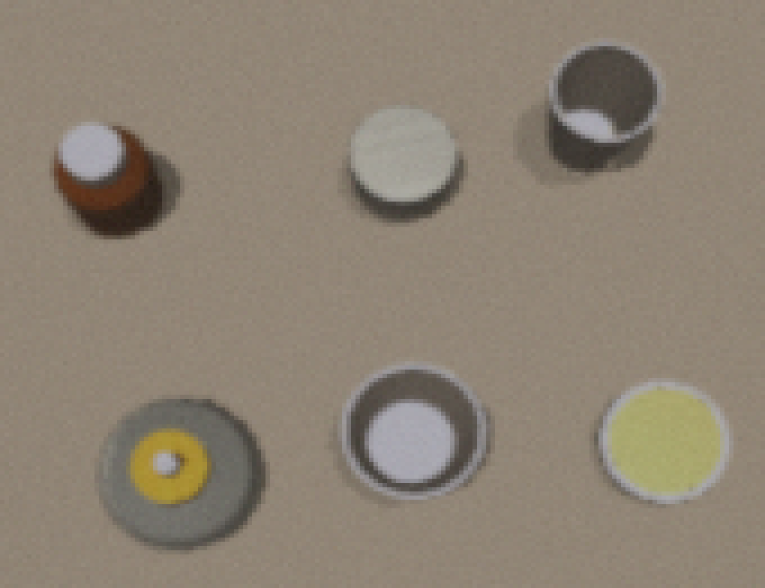

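View pics/sidez.png

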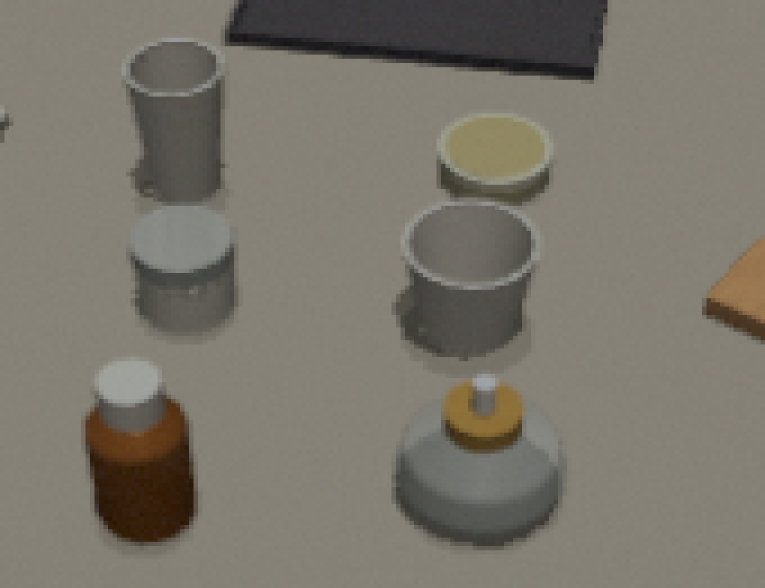

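```bash
python3 - <<'E'
from h import *
T={'bottle':(91,152,92,130,381),'jar':(403,155,48,181,241),'tall':(606,92,85,174,69),'wide':(414,430,58,472,245),'dish':(666,441,20,496,148),'lamp':(166,463,75,486,383)}
f=lambda u,v:[[180+(u+.5)/4.5-.5,135+(v+.5)/4.2-.5]]
est={}
for k,(a,b,z,c,d) in T.items():
    p,q=back('top',f(a,b),z)[0],back('side',f(c,d),z)[0]; est[k]=(p+q)/2; print(k,p,q,est[k])
H={'bottle':[(92,14),(72,14),(62,22),(0,22)],'jar':[(48,25),(0,24)],'tall':[(85,25),(0,17.5)],'wide':[(58,32),(0,23)],'dish':[(20,30),(0,28)],'lamp':[(0,38)]}
for n in('top','side'):
    im=cv2.resize(cv2.imread(f'pics/{n}0.png')[135:275,180:350],None,fx=4.5,fy=4.2,interpolation=3)
    for k,L in H.items():
        for z,r in L:
            draw(im,n,circ(*est[k],z,r),np.array([4.5,4.2]),off=(180,135))
    cv2.imwrite(f'pics/{n}ov.png',im)
    im=cv2.imread(f'pics/{n}0.png');o=(60,150) if n=='top' else (200,90)
E
```

```text
bottle [621.84  124.191] [620.018 124.373] [620.929 124.282]
jar [623.672 -11.707] [622.382  -8.305] [623.027 -10.006]
tall [ 638.425 -101.215] [636.741 -99.032] [ 637.583 -100.123]
wide [488.257  -6.98 ] [486.172  -4.87 ] [487.215  -5.925]
dish [ 479.359 -122.46 ] [ 477.688 -121.268] [ 478.524 -121.864]
lamp [478.294  99.574] [476.359  99.809] [477.327  99.691]
```

View pics/topov.png

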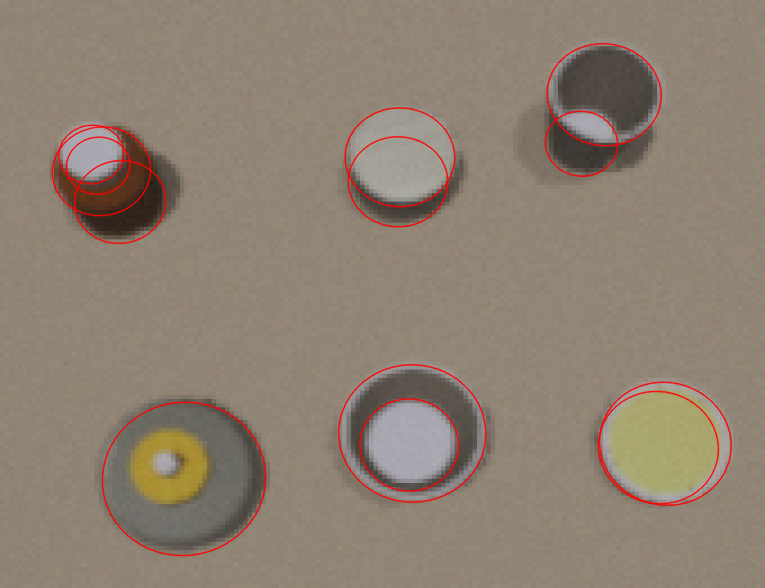

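View pics/sideov.png

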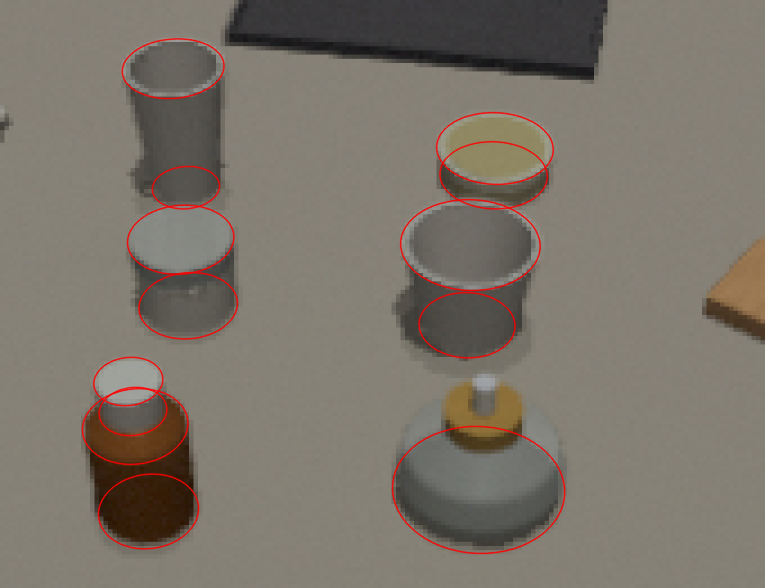

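```bash
python3 - <<'E'
from h import *
a=np.radians(-6.9);c=np.array([523.5,-291]);R=np.array([[np.cos(a),-np.sin(a)],[np.sin(a),np.cos(a)]])
rect=np.c_[np.array([[105,75],[105,-75],[-105,-75],[-105,75],[105,75]])@R.T+c,np.full(5,10.)]
for n,o in(('top',(60,150)),('side',(200,90))):
    im=cv2.imread(f'pics/{n}0.png')[o[1]:,o[0]:];im=cv2.resize(im,None,fx=2,fy=2,interpolation=3)[:600,:800]
    draw(im,n,rect,2,off=o);draw(im,n,circ(491.5,300,10,100),2,off=o);cv2.imwrite(f'pics/{n}tr.png',im)
E
```

```text
(no output)
```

View pics/toptr.png

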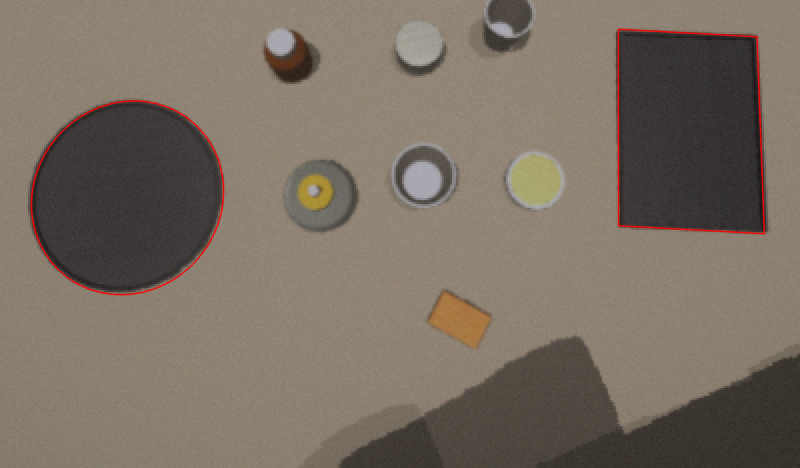

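View pics/sidetr.png

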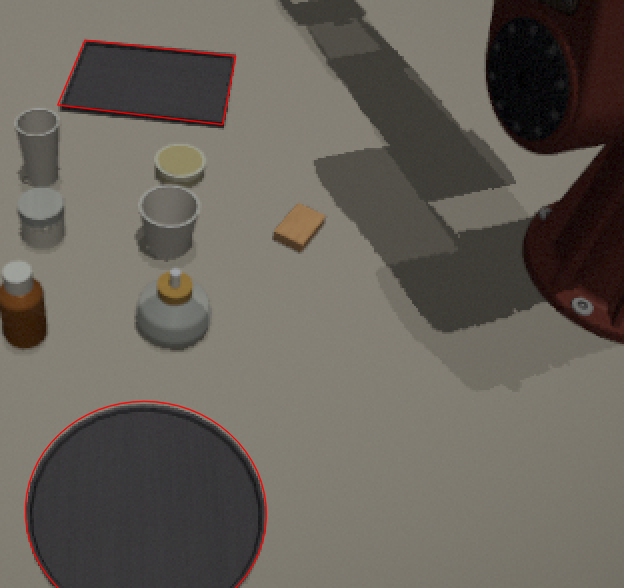

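drive_tool(
  motion=[
    [0,0,0,0,-0.18,0,1],
    [0,0,0,0,-0.36,0,1],
    [0,0,0,0,-0.54,0,1],
    [0,0,0,0,-0.72,0,1],
    [0,0,0,0,-0.9,0,1],
    [0,0,0,0,-1.1085,0,1],
    [0,0,0,0,-1.1085,0,1],
    [0,0,0,0,-1.1085,0,1],
  ],
  force=30,
)

```text
time_s: 1.1
eef_pos: [278.4, -559.3, 241.9]
ee_rot: [-0.707, 0.001, -0.001, 0.707]
wrist_force: [0.3, 0.1, -0.2]
grip_width: 85.2
```

drive_tool(
  motion=[
    [10,0,25,0,0,0,1],
    [30,0,80,0,0,0,1],
    [52,0,138,0,0,0,1],
    [74,0,196,0,0,0,1],
    [96,0,254,0,0,0,1],
    [118,10,312,0,0,0,1],
    [140,20,370,0,0,0,1],
    [162,30,428,0,0,0,1],
    [182,50,483,0,0,0,1],
    [199,70,528,0,0,0,1],
    [208.8,90,553.4,0,0,0,1],
    [208.8,110,553.4,0,0,0,1],
  ],
)

```text
time_s: 2.6
eef_pos: [488.2, -4.2, 131.9]
ee_rot: [-0.707, -0.001, 0.0, 0.707]
wrist_force: [-0.4, -1.1, 0.2]
grip_width: 85.7
```

drive_tool(
  motion=[
    [0,0,0,0,0,0,1],
    [0,0,0,0,0,0,1],
  ],
)

```text
time_s: 2.85
eef_pos: [488.0, -6.6, 133.0]
ee_rot: [0.707, -0.0, 0.001, -0.707]
wrist_force: [0.5, -0.1, 0.9]
grip_width: 85.6
```

```bash
python3 - <<'E'
from h import *
for n in('top','side'): cv2.imwrite(f'pics/{n}1.png',ctrl.get_image(n)[100:300,120:400,::-1].repeat(2,0).repeat(2,1))
E
```

```text
(no output)
```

View pics/side1.png

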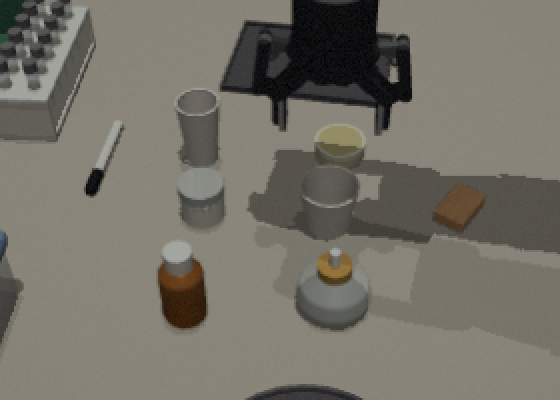

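```bash
python3 - <<'E'
from h import *
for z in(110,115,120,125,130,135,140): print(z,(proj('side',[[488+48,-6,z],[488-48,-6,z]])-[120,100])*2)
E
```

```text
110 [[280.412 145.237]
 [377.211 149.773]]
115 [[280.356 141.465]
 [377.545 145.992]]
120 [[280.299 137.662]
 [377.881 142.18 ]]
125 [[280.242 133.829]
 [378.219 138.337]]
130 [[280.184 129.966]
 [378.56  134.464]]
135 [[280.125 126.071]
 [378.903 130.559]]
140 [[280.066 122.145]
 [379.248 126.622]]
```

drive_tool(
  motion=[
    [-0.5,30,0.5,0,0,0,1],
    [-0.5,60,0.5,0,0,0,1],
    [-0.5,80,0.5,0,0,0,1],
    [-0.5,95,0.5,0,0,0,1],
    [-0.5,95,0.5,0,0,0,1],
    [-0.5,95,0.5,0,0,0,0.6],
    [-0.5,95,0.5,0,0,0,0.4],
    [-0.5,95,0.5,0,0,0,0.4],
    [-0.5,95,0.5,0,0,0,0.4],
    [-0.5,95,0.5,0,0,0,0.4],
    [-0.5,95,0.5,0,0,0,0.4],
  ],
  force=25,
)

```text
time_s: 4.32
eef_pos: [488.2, -5.9, 38.9]
ee_rot: [0.707, 0.001, 0.001, -0.707]
wrist_force: [-2.3, 0.6, 5.8]
grip_width: 62.5
```

drive_tool(
  motion=[
    [0,-10,0,0,0,0,0.4],
    [0,-30,0,0,0,0,0.4],
    [0,-60,0,0,0,0,0.4],
    [0,-95,0,0,0,0,0.4],
    [0,-130,0,0,0,0,0.4],
    [0,-130,0,0,0,0,0.4],
  ],
)

```text
time_s: 5.08
eef_pos: [490.0, -6.1, 171.3]
ee_rot: [0.708, 0.003, 0.003, -0.707]
wrist_force: [-0.2, -0.0, 0.0]
grip_width: 62.3
```

```bash
python3 - <<'E'
from h import *
cv2.imwrite(f'pics/side2.png',cv2.resize(ctrl.get_image('side')[60:260,180:400,::-1],None,fx=3,fy=3))
E
```

```text
(no output)
```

View pics/side2.png

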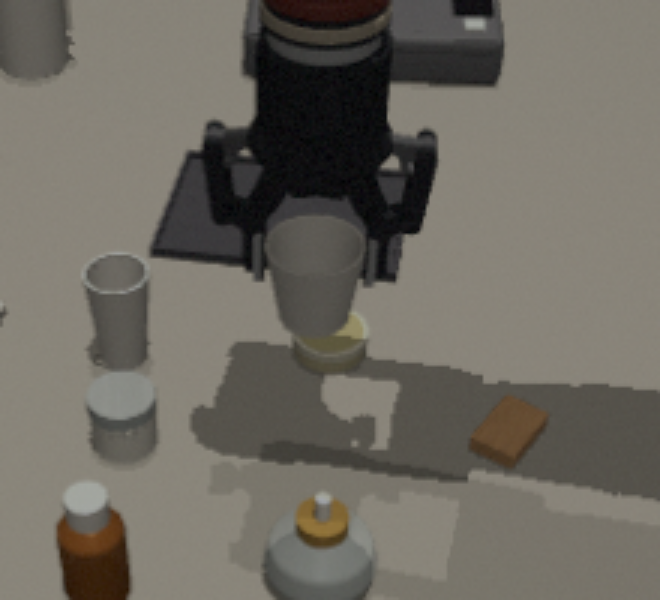

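drive_tool(
  motion=[
    [8,0,-28,0,0,0,0.4],
    [18,0,-63,0,0,0,0.4],
    [30,0,-105,0,0,0,0.4],
    [42,0,-147,0,0,0,0.4],
    [54,0,-189,0,0,0,0.4],
    [66,0,-231,0,0,0,0.4],
    [76,0,-266,0,0,0,0.4],
    [83,0,-291,0,0,0,0.4],
    [83,20,-291,0,0,0,0.4],
    [83,50,-291,0,0,0,0.4],
    [83,80,-291,0,0,0,0.4],
    [83,80,-291,0,0,0,0.4],
  ],
)

```text
time_s: 6.62
eef_pos: [565.5, -292.6, 81.0]
ee_rot: [-0.704, 0.004, 0.004, 0.71]
wrist_force: [0.1, 1.0, -0.7]
grip_width: 62.4
```

drive_tool(
  motion=[
    [0,15,0,0,0,0,0.4],
    [0,30,0,0,0,0,0.4],
    [0,40,0,0,0,0,0.4],
    [0,43,0,0,0,0,0.4],
    [0,43,0,0,0,0,0.4],
  ],
)

```text
time_s: 7.25
eef_pos: [570.0, -296.9, 44.3]
ee_rot: [0.707, -0.0, 0.0, -0.707]
wrist_force: [0.2, 0.5, 0.1]
grip_width: 62.4
```

drive_tool(
  motion=[
    [0,1,0,0,0,0,0.4],
    [0,2,0,0,0,0,0.4],
    [0,2,0,0,0,0,0.4],
  ],
)

```text
time_s: 7.62
eef_pos: [570.4, -297.2, 43.1]
ee_rot: [0.707, 0.0, 0.001, -0.707]
wrist_force: [-1.0, 0.9, 2.0]
grip_width: 62.1
```

drive_tool(
  motion=[
    [0,0,0,0,0,0,0.85],
    [0,0,0,0,0,0,0.95],
    [0,0,0,0,0,0,0.95],
    [0,-20,0,0,0,0,1],
    [0,-60,0,0,0,0,1],
    [0,-100,0,0,0,0,1],
    [0,-110,30,0,0,0,1],
    [0,-110,80,0,0,0,1],
    [0,-110,130,0,0,0,1],
  ],
)

```text
time_s: 8.75
eef_pos: [570.7, -166.1, 154.6]
ee_rot: [0.707, 0.001, 0.002, -0.707]
wrist_force: [0.8, 0.8, -0.3]
grip_width: 85.6
```

drive_tool(
  motion=[
    [20,0,60,0,0,0,1],
    [40,0,110,0,0,0,1],
    [52,0,157,0,0,0,1],
    [52,0,157,0,0,0,1],
    [52,0,157,0,0,0,1],
  ],
)

```text
time_s: 9.38
eef_pos: [622.3, -10.1, 153.4]
ee_rot: [0.707, 0.0, 0.0, -0.707]
wrist_force: [-1.0, -0.5, -0.4]
grip_width: 85.1
```

```bash
python3 - <<'E'
from h import *
for n,o in(('top',(250,110)),('side',(180,70))):
    cv2.imwrite(f'pics/{n}3.png',cv2.resize(ctrl.get_image(n)[o[1]:o[1]+180,o[0]:o[0]+240,::-1],None,fx=3,fy=3))
E
```

```text
(no output)
```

View pics/top3.png

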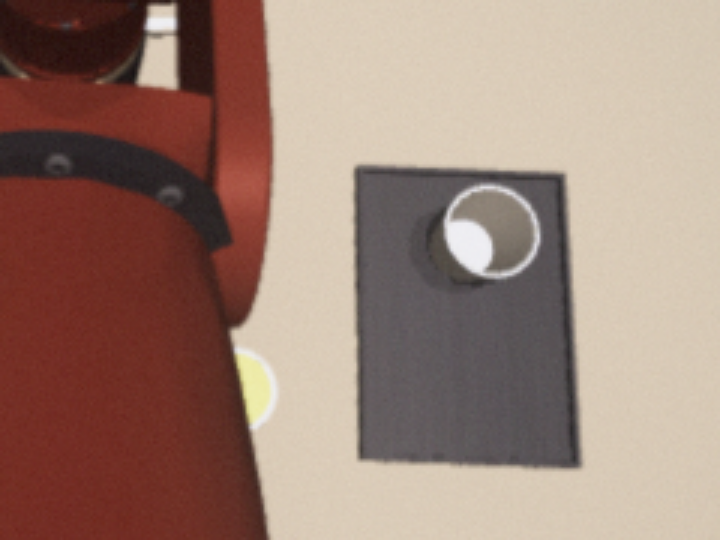

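View pics/side3.png

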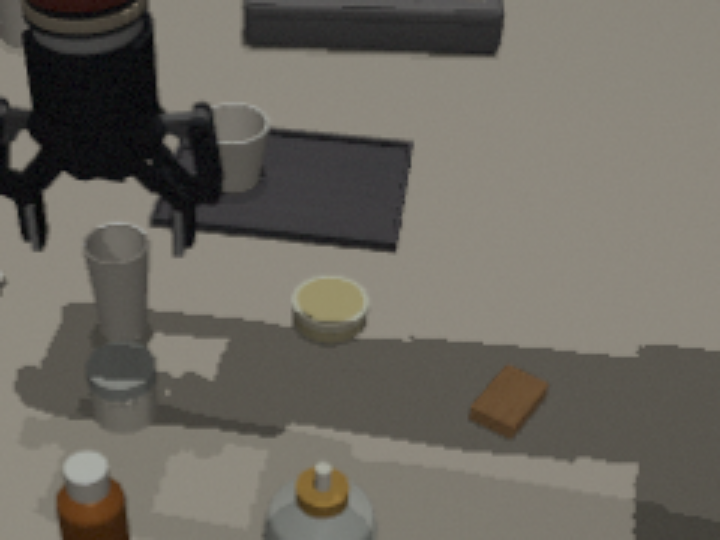

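drive_tool(
  motion=[
    [0.5,35,0,0,0,0,1],
    [0.5,75,0,0,0,0,1],
    [0.5,110,0,0,0,0,1],
    [0.5,127,0,0,0,0,1],
    [0.5,127,0,0,0,0,1],
    [0.5,127,0,0,0,0,0.6],
    [0.5,127,0,0,0,0,0.3],
    [0.5,127,0,0,0,0,0.3],
    [0.5,127,0,0,0,0,0.3],
    [0.5,127,0,0,0,0,0.3],
    [0.5,127,0,0,0,0,0.3],
  ],
  force=35,
)

```text
time_s: 10.85
eef_pos: [624.2, -10.1, 27.5]
ee_rot: [0.707, 0.001, 0.001, -0.707]
wrist_force: [-0.8, 0.1, 6.3]
grip_width: 48.4
```

drive_tool(
  motion=[
    [0,-10,0,0,0,0,0.3],
    [0,-30,0,0,0,0,0.3],
    [0,-65,0,0,0,0,0.3],
    [0,-105,0,0,0,0,0.3],
    [0,-125,0,0,0,0,0.3],
    [0,-125,0,0,0,0,0.3],
  ],
)

```text
time_s: 11.6
eef_pos: [624.1, -9.9, 152.9]
ee_rot: [0.707, 0.002, 0.002, -0.707]
wrist_force: [-0.8, -0.3, -1.8]
grip_width: 49.0
```

drive_tool(
  motion=[
    [-10,0,-18,0,0,0,0.3],
    [-30,0,-55,0,0,0,0.3],
    [-52,0,-95,0,0,0,0.3],
    [-74,0,-135,0,0,0,0.3],
    [-96,0,-176,0,0,0,0.3],
    [-118,0,-216,0,0,0,0.3],
    [-138,0,-253,0,0,0,0.3],
    [-150,0,-275,0,0,0,0.3],
    [-150,30,-275,0,0,0,0.3],
    [-150,65,-275,0,0,0,0.3],
    [-150,90,-275,0,0,0,0.3],
    [-150,90,-275,0,0,0,0.3],
  ],
)

```text
time_s: 13.1
eef_pos: [467.9, -282.5, 55.7]
ee_rot: [-0.705, 0.004, 0.003, 0.709]
wrist_force: [-0.6, -0.1, -2.5]
grip_width: 48.3
```

drive_tool(
  motion=[
    [0,10,0,0,0,0,0.3],
    [0,20,0,0,0,0,0.3],
    [0,28,0,0,0,0,0.3],
    [0,30,0,0,0,0,0.3],
    [0,31.5,0,0,0,0,0.3],
    [0,31.5,0,0,0,0,0.3],
  ],
)

```text
time_s: 13.85
eef_pos: [472.7, -285.0, 31.5]
ee_rot: [-0.707, 0.0, 0.0, 0.707]
wrist_force: [-5.4, 4.2, 15.1]
grip_width: 48.8
```

drive_tool(
  motion=[
    [0,-0.5,0,0,0,0,0.6],
    [0,-0.5,0,0,0,0,0.75],
    [0,-0.5,0,0,0,0,0.8],
    [0,-20,0,0,0,0,0.8],
    [0,-60,0,0,0,0,0.9],
    [0,-100,0,0,0,0,1],
    [0,-130,0,0,0,0,1],
    [5,-150,20,0,0,0,1],
    [20,-150,60,0,0,0,1],
    [40,-150,100,0,0,0,1],
    [40,-150,100,0,0,0,1],
  ],
)

```text
time_s: 15.22
eef_pos: [513.0, -180.9, 178.8]
ee_rot: [-0.707, -0.001, 0.002, 0.708]
wrist_force: [-0.1, 0.1, -0.3]
grip_width: 85.3
```

```bash
python3 - <<'E'
from h import *
for n,o in(('top',(290,120)),('side',(180,60))):
    cv2.imwrite(f'pics/{n}4.png',cv2.resize(ctrl.get_image(n)[o[1]:o[1]+150,o[0]:o[0]+200,::-1],None,fx=4,fy=4,interpolation=3))
E
```

```text
(no output)
```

View pics/top4.png

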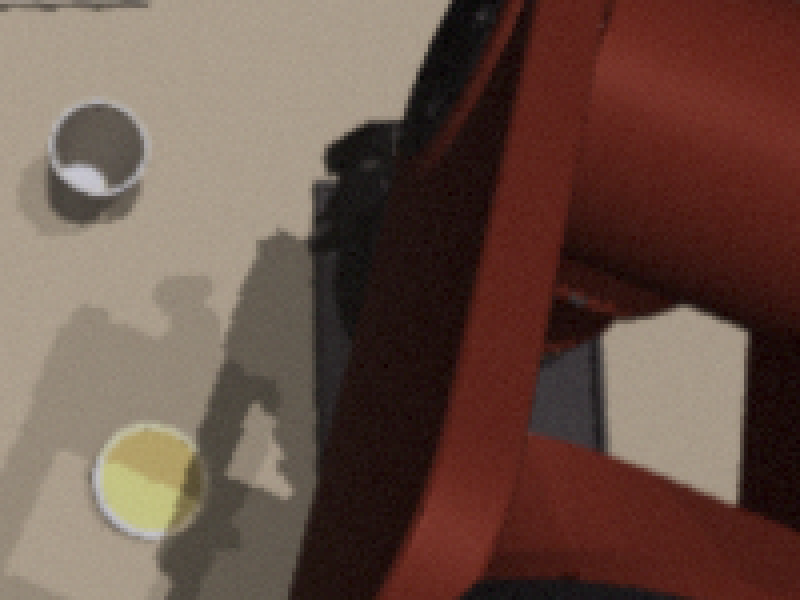

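View pics/side4.png

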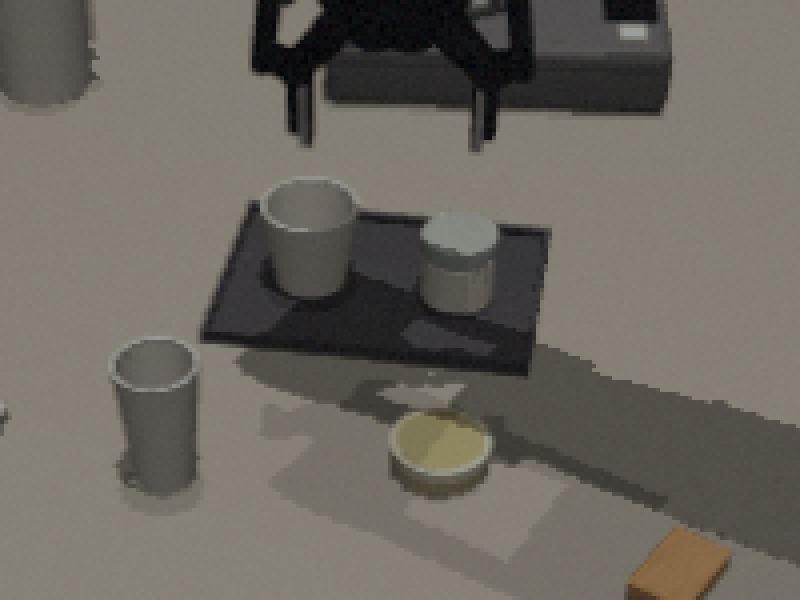

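```bash
python3 - <<'E'
from h import *
print(back('top',[[250+492.5/3-.5,110+231.5/3-.5]],62),back('side',[[180+310.5/4-.5,60+207.5/4-.5]],62),back('side',[[180+460/4-.5,60+239/4-.5]],52))
print('tall',back('top',[[290+98.5/4-.5,120+147.5/4-.5]],85),back('side',[[180+155.5/4-.5,60+364.5/4-.5]],85))
E
```

```text
[[ 569.925 -297.96 ]] [[ 568.238 -294.208]] [[ 472.137 -279.844]]
tall [[ 638.75  -100.942]] [[ 636.753 -100.52 ]]
```

drive_tool(
  motion=[
    [35,0,22,0,0,0,1],
    [75,0,48,0,0,0,1],
    [110,0,70,0,0,0,1],
    [126,10,80,0,0,0,1],
    [126,30,80,0,0,0,1],
    [126,55,80,0,0,0,1],
    [126,75,80,0,0,0,1],
    [126,75,80,0,0,0,1],
    [126,75,80,0,0,0,1],
  ],
)

```text
time_s: 16.45
eef_pos: [638.6, -105.4, 104.2]
ee_rot: [0.707, -0.0, 0.001, -0.707]
wrist_force: [0.1, -1.2, 0.1]
grip_width: 85.4
```

drive_tool(
  motion=[
    [0.5,15,4.5,0,0,0,1],
    [0.5,30,4.5,0,0,0,1],
    [0.5,34,4.5,0,0,0,1],
    [0.5,34,4.5,0,0,0,0.7],
    [0.5,34,4.5,0,0,0,0.4],
    [0.5,34,4.5,0,0,0,0.3],
    [0.5,34,4.5,0,0,0,0.3],
    [0.5,34,4.5,0,0,0,0.3],
    [0.5,34,4.5,0,0,0,0.3],
    [0.5,34,4.5,0,0,0,0.3],
    [0.5,34,4.5,0,0,0,0.3],
  ],
  force=25,
)

```text
time_s: 17.82
eef_pos: [639.6, -100.5, 70.4]
ee_rot: [0.707, 0.0, 0.001, -0.707]
wrist_force: [-0.4, -0.0, 4.5]
grip_width: 48.0
```

drive_tool(
  motion=[
    [0,-10,0,0,0,0,0.3],
    [0,-30,0,0,0,0,0.3],
    [0,-65,0,0,0,0,0.3],
    [0,-105,0,0,0,0,0.3],
    [0,-115,0,0,0,0,0.3],
    [0,-115,0,0,0,0,0.3],
  ],
)

```text
time_s: 18.58
eef_pos: [639.3, -100.4, 185.7]
ee_rot: [0.707, 0.0, 0.001, -0.707]
wrist_force: [-1.1, 0.4, -1.2]
grip_width: 47.7
```

```bash
python3 - <<'E'
from h import *
cv2.imwrite(f'pics/side5.png',cv2.resize(ctrl.get_image('side')[40:240,130:330,::-1],None,fx=3,fy=3))
E
```

```text
(no output)
```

View pics/side5.png

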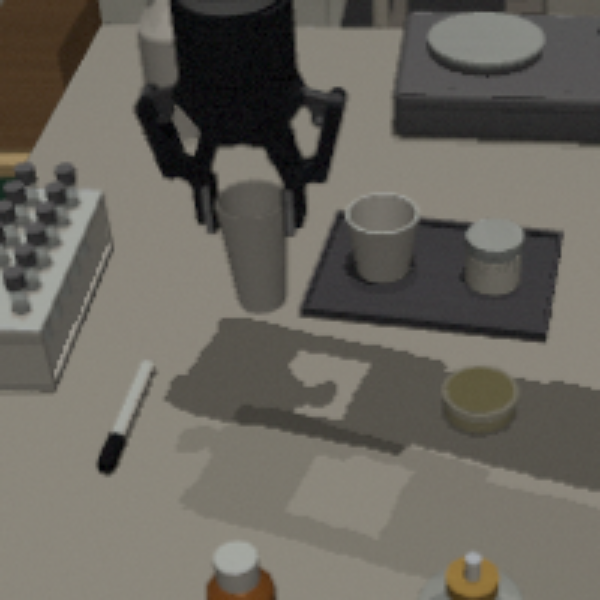

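drive_tool(
  motion=[
    [-5,0,-14,0,0,0,0.3],
    [-16,0,-45,0,0,0,0.3],
    [-29,0,-83,0,0,0,0.3],
    [-42,0,-121,0,0,0,0.3],
    [-55,0,-158,0,0,0,0.3],
    [-65,0,-185,0,0,0,0.3],
    [-69,0,-196.5,0,0,0,0.3],
    [-69,0,-196.5,0,0,0,0.3],
    [-69,0,-196.5,0,0,0,0.3],
    [-69,30,-196.5,0,0,0,0.3],
    [-69,45,-196.5,0,0,0,0.3],
    [-69,45,-196.5,0,0,0,0.3],
  ],
)

```text
time_s: 20.12
eef_pos: [568.9, -295.1, 137.6]
ee_rot: [-0.706, 0.001, 0.002, 0.708]
wrist_force: [-0.1, 0.4, -1.3]
grip_width: 47.6
```

drive_tool(
  motion=[
    [0,0,0,0,0,0,0.3],
    [0,0,0,0,0,0,0.3],
  ],
)

```text
time_s: 20.38
eef_pos: [570.8, -297.2, 141.2]
ee_rot: [0.708, 0.001, 0.001, -0.707]
wrist_force: [0.4, -0.5, -0.4]
grip_width: 47.6
```

```bash
python3 - <<'E'
from h import *
cv2.imwrite(f'pics/side6.png',cv2.resize(ctrl.get_image('side')[50:170,200:360,::-1],None,fx=4,fy=4))
cv2.imwrite(f'pics/top6.png',cv2.resize(ctrl.get_image('top')[100:260,300:500,::-1],None,fx=3,fy=3))
E
```

```text
(no output)
```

View pics/side6.png

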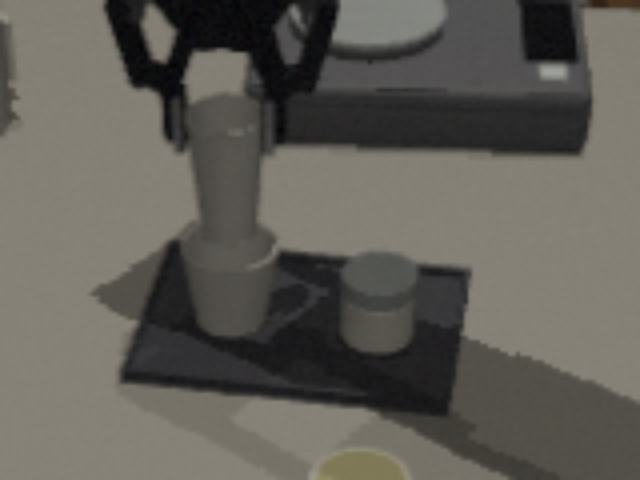

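View pics/top6.png

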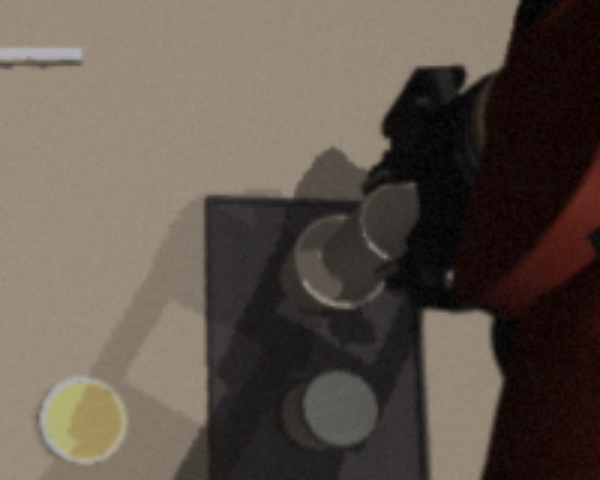

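drive_tool(
  motion=[
    [0,8,0,0,0,0,0.3],
    [0,17,0,0,0,0,0.3],
    [0,26,0,0,0,0,0.3],
    [0,35,0,0,0,0,0.3],
    [0,44,0,0,0,0,0.3],
    [0,51,0,0,0,0,0.3],
    [0,56,0,0,0,0,0.3],
    [0,58,0,0,0,0,0.3],
    [0,58,0,0,0,0,0.3],
  ],
)

```text
time_s: 21.6
eef_pos: [570.0, -296.8, 81.9]
ee_rot: [0.707, -0.0, 0.0, -0.707]
wrist_force: [0.5, -1.0, -0.1]
grip_width: 47.8
```

No contact yet. I'll lower in 1 mm steps.

drive_tool(
  motion=[
    [0,1,0,0,0,0,0.3],
    [0,2,0,0,0,0,0.3],
    [0,2.5,0,0,0,0,0.3],
    [0,2.5,0,0,0,0,0.3],
  ],
)

```text
time_s: 22.1
eef_pos: [569.9, -296.7, 79.3]
ee_rot: [-0.707, 0.0, -0.0, 0.707]
wrist_force: [0.1, -0.2, -0.7]
grip_width: 47.8
```

drive_tool(
  motion=[
    [0,0.5,0,0,0,0,0.3],
    [0,1,0,0,0,0,0.3],
    [0,1,0,0,0,0,0.3],
  ],
)

```text
time_s: 22.48
eef_pos: [570.0, -296.9, 78.6]
ee_rot: [0.707, -0.0, 0.0, -0.707]
wrist_force: [-0.1, 0.4, 1.2]
grip_width: 47.4
```

drive_tool(
  motion=[
    [0,0.3,0,0,0,0,0.3],
    [0,0.3,0,0,0,0,0.5],
    [0,0.3,0,0,0,0,0.75],
    [0,0.3,0,0,0,0,0.9],
    [0,0.3,0,0,0,0,0.9],
    [0,-15,0,0,0,0,0.9],
    [0,-45,0,0,0,0,1],
    [0,-80,0,0,0,0,1],
    [-10,-90,30,0,0,0,1],
    [-30,-90,75,0,0,0,1],
    [-55,-90,125,0,0,0,1],
    [-55,-90,125,0,0,0,1],
  ],
)

```text
time_s: 23.98
eef_pos: [512.7, -168.4, 168.1]
ee_rot: [-0.706, -0.0, 0.002, 0.708]
wrist_force: [0.4, -0.7, 0.4]
grip_width: 85.4
```

drive_tool(
  motion=[
    [-15,10,20,0,0,0,1],
    [-37,30,50,0,0,0,1],
    [-37,60,50,0,0,0,1],
    [-37,80,50,0,0,0,1],
    [-37,80,50,0,0,0,1],
    [-37,80,50,0,0,0,1],
  ],
)

```text
time_s: 24.72
eef_pos: [479.5, -122.7, 89.7]
ee_rot: [0.707, 0.001, 0.001, -0.707]
wrist_force: [0.3, -0.0, -0.4]
grip_width: 85.1
```

```bash
python3 - <<'E'
from h import *
cv2.imwrite(f'pics/side7.png',cv2.resize(ctrl.get_image('side')[50:230,180:380,::-1],None,fx=3,fy=3))
cv2.imwrite(f'pics/top7.png',cv2.resize(ctrl.get_image('top')[100:290,250:450,::-1],None,fx=3,fy=3))
E
```

```text
(no output)
```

View pics/side7.png

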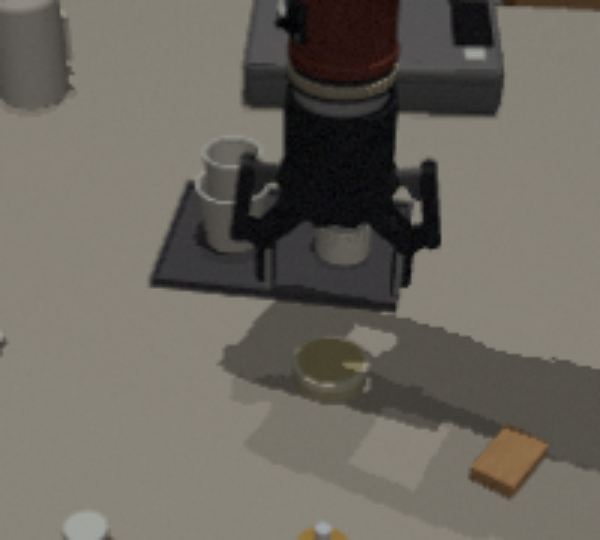

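View pics/top7.png

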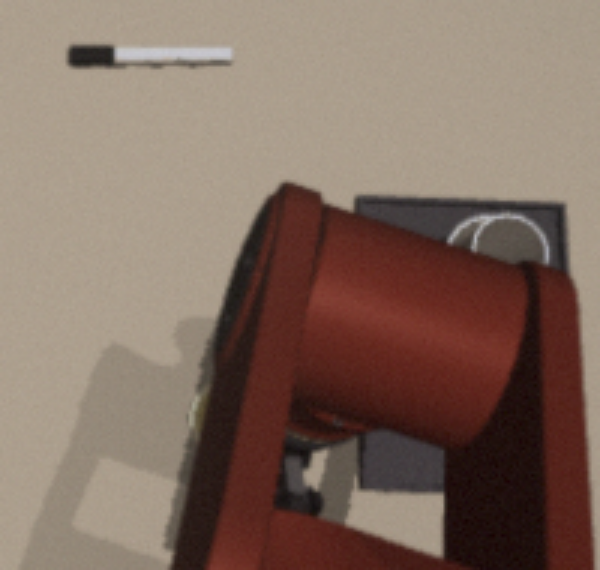

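drive_tool(
  motion=[
    [0,30,0.3,0,0,0,1],
    [0,55,0.3,0,0,0,1],
    [0,70,0.3,0,0,0,1],
    [0,77.5,0.3,0,0,0,1],
    [0,77.5,0.3,0,0,0,1],
    [0,77.5,0.3,0,0,0,0.6],
    [0,77.5,0.3,0,0,0,0.4],
    [0,77.5,0.3,0,0,0,0.4],
    [0,77.5,0.3,0,0,0,0.4],
    [0,77.5,0.3,0,0,0,0.4],
    [0,77.5,0.3,0,0,0,0.4],
  ],
  force=30,
)

```text
time_s: 26.2
eef_pos: [479.0, -121.8, 12.0]
ee_rot: [0.707, 0.0, 0.001, -0.707]
wrist_force: [-0.5, 0.6, 5.7]
grip_width: 58.5
```

drive_tool(
  motion=[
    [0,-10,0,0,0,0,0.4],
    [0,-30,0,0,0,0,0.4],
    [0,-65,0,0,0,0,0.4],
    [0,-105,0,0,0,0,0.4],
    [0,-130,0,0,0,0,0.4],
    [0,-130,0,0,0,0,0.4],
  ],
)

```text
time_s: 26.95
eef_pos: [479.9, -122.2, 143.5]
ee_rot: [0.708, 0.002, 0.002, -0.706]
wrist_force: [0.2, -0.3, -0.2]
grip_width: 58.8
```

```bash
python3 - <<'E'
from h import *
cv2.imwrite(f'pics/side8.png',cv2.resize(ctrl.get_image('side')[50:230,180:380,::-1],None,fx=3,fy=3))
E
```

View pics/side8.png

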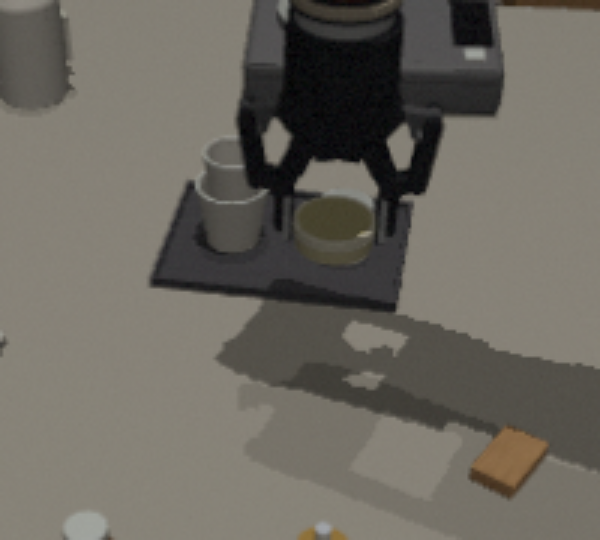

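drive_tool(
  motion=[
    [0,0,20,0,0,0,0.4],
    [1,0,60,0,0,0,0.4],
    [2,0,105,0,0,0,0.4],
    [3,0,150,0,0,0,0.4],
    [4,0,195,0,0,0,0.4],
    [5,0,240,0,0,0,0.4],
    [6,0,285,0,0,0,0.4],
    [8,0,330,0,0,0,0.4],
    [10,0,375,0,0,0,0.4],
    [11,0,415,0,0,0,0.4],
    [12.5,0,445,0,0,0,0.4],
    [12.5,0,461,0,0,0,0.4],
  ],
)

```text
time_s: 28.5
eef_pos: [489.3, 340.2, 138.4]
ee_rot: [0.708, -0.001, -0.002, -0.706]
wrist_force: [0.4, 1.0, -0.6]
grip_width: 58.1
```

drive_tool(
  motion=[
    [0,0,0,0,0,0,0.4],
    [0,0,0,0,0,0,0.4],
  ],
)

```text
time_s: 28.75
eef_pos: [490.3, 338.3, 140.0]
ee_rot: [0.708, -0.001, -0.0, -0.707]
wrist_force: [-0.4, 0.4, -0.2]
grip_width: 58.6
```

drive_tool(
  motion=[
    [1,25,1,0,0,0,0.4],
    [1,60,1,0,0,0,0.4],
    [1,90,1,0,0,0,0.4],
    [1,110,1,0,0,0,0.4],
    [1,118,1,0,0,0,0.4],
    [1,122,1,0,0,0,0.4],
    [1,122,1,0,0,0,0.4],
    [1,122,1,0,0,0,0.4],
  ],
)

```text
time_s: 29.75
eef_pos: [492.6, 341.1, 19.9]
ee_rot: [-0.707, -0.001, -0.001, 0.707]
wrist_force: [0.3, 0.3, -0.8]
grip_width: 58.6
```

drive_tool(
  motion=[
    [0,1,0,0,0,0,0.4],
    [0,1.5,0,0,0,0,0.4],
    [0,1.5,0,0,0,0,0.4],
  ],
)

```text
time_s: 30.12
eef_pos: [491.7, 340.6, 17.3]
ee_rot: [-0.707, 0.0, -0.0, 0.707]
wrist_force: [-0.5, 0.4, 0.0]
grip_width: 58.0
```

drive_tool(
  motion=[
    [0,0.7,0,0,0,0,0.4],
    [0,1.2,0,0,0,0,0.4],
    [0,1.2,0,0,0,0,0.4],
  ],
)

```text
time_s: 30.5
eef_pos: [491.7, 340.6, 16.2]
ee_rot: [0.707, -0.0, 0.0, -0.707]
wrist_force: [-1.3, 0.3, 0.1]
grip_width: 58.7
```

drive_tool(
  motion=[
    [0,0.6,0,0,0,0,0.4],
    [0,0.6,0,0,0,0,0.4],
    [0,0.3,0,0,0,0,0.7],
    [0,0,0,0,0,0,0.9],
    [0,0,0,0,0,0,0.95],
    [0,-15,0,0,0,0,1],
    [0,-45,0,0,0,0,1],
    [0,-90,0,0,0,0,1],
    [0,-130,-10,0,0,0,1],
    [10,-150,-40,0,0,0,1],
    [30,-150,-90,0,0,0,1],
    [60,-150,-140,0,0,0,1],
  ],
)

```text
time_s: 32.0
eef_pos: [552.2, 199.8, 168.1]
ee_rot: [-0.707, -0.001, -0.001, 0.707]
wrist_force: [0.2, 0.6, 0.3]
grip_width: 85.4
```

drive_tool(
  motion=[
    [30,0,-35,0,0,0,1],
    [60,0,-65,0,0,0,1],
    [71,0,-77,0,0,0,1],
    [71,0,-77,0,0,0,1],
    [71,0,-77,0,0,0,1],
  ],
)

```text
time_s: 32.62
eef_pos: [621.6, 124.6, 166.0]
ee_rot: [-0.707, 0.0, 0.001, 0.707]
wrist_force: [-0.7, -0.3, 0.7]
grip_width: 85.5
```

```bash
python3 - <<'E'
from h import *
cv2.imwrite(f'pics/side9.png',cv2.resize(ctrl.get_image('side')[180:384,160:380,::-1],None,fx=2.9,fy=2.9))
cv2.imwrite(f'pics/top9.png',cv2.resize(ctrl.get_image('top')[120:320,50:300,::-1],None,fx=3,fy=3))
E
```

```text
(no output)
```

View pics/side9.png

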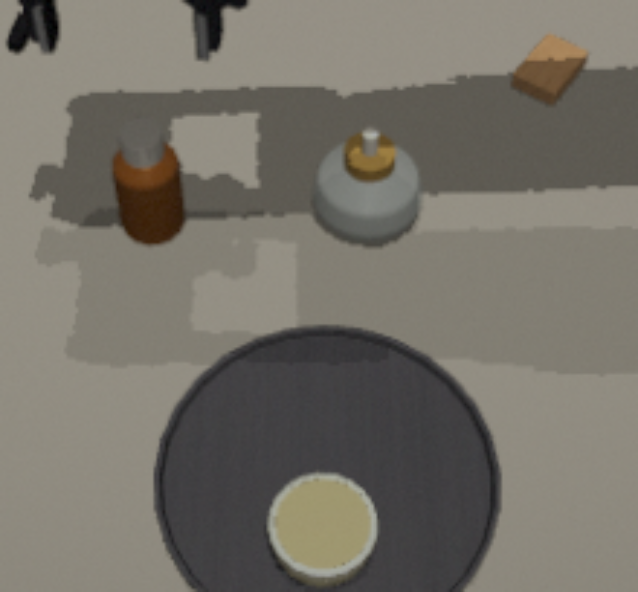

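View pics/top9.png

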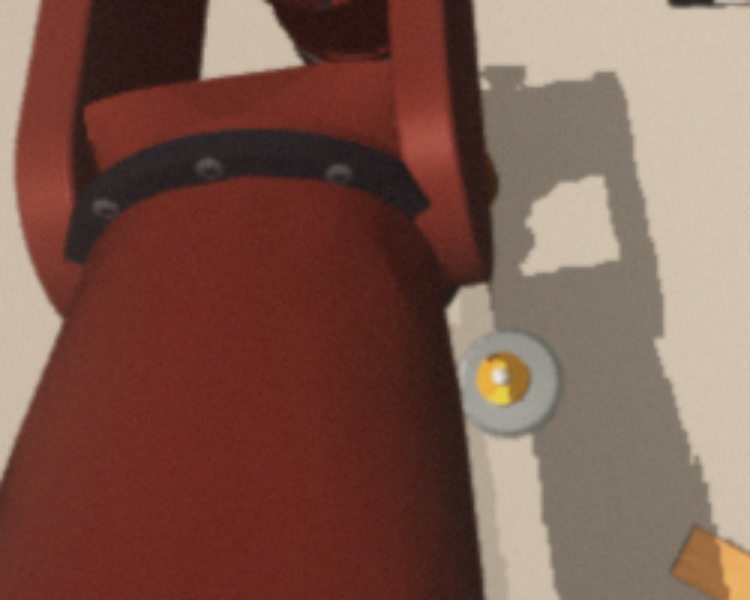

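drive_tool(
  motion=[
    [0.3,30,0,0,0,0,1],
    [0.3,65,0,0,0,0,1],
    [0.3,95,0,0,0,0,1],
    [0.3,115,0,0,0,0,1],
    [0.3,124,0,0,0,0,1],
    [0.3,124,0,0,0,0,0.6],
    [0.3,124,0,0,0,0,0.3],
    [0.3,124,0,0,0,0,0.25],
    [0.3,124,0,0,0,0,0.25],
    [0.3,124,0,0,0,0,0.25],
    [0.3,124,0,0,0,0,0.25],
    [0.3,124,0,0,0,0,0.25],
  ],
  force=40,
)

```text
time_s: 34.22
eef_pos: [624.1, 123.7, 43.9]
ee_rot: [-0.707, -0.001, -0.001, 0.707]
wrist_force: [-1.0, 0.3, 6.1]
grip_width: 42.7
```

drive_tool(
  motion=[
    [0,-10,0,0,0,0,0.25],
    [0,-30,0,0,0,0,0.25],
    [0,-65,0,0,0,0,0.25],
    [0,-100,0,0,0,0,0.25],
    [0,-110,0,0,0,0,0.25],
    [0,-110,0,0,0,0,0.25],
  ],
)

```text
time_s: 34.98
eef_pos: [623.4, 123.5, 153.1]
ee_rot: [-0.707, -0.001, -0.001, 0.707]
wrist_force: [-0.1, -0.7, -1.7]
grip_width: 43.1
```

```bash
python3 - <<'E'
from h import *
cv2.imwrite(f'pics/side10.png',cv2.resize(ctrl.get_image('side')[80:384,140:380,::-1],None,fx=1.9,fy=1.9))
E
```

```text
(no output)
```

View pics/side10.png

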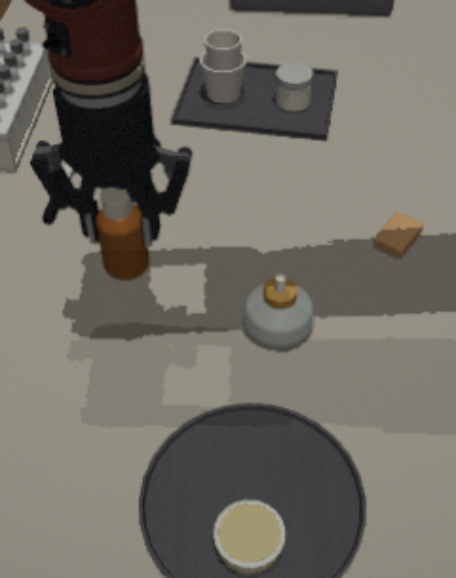

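drive_tool(
  motion=[
    [-8,0,10,0,0,0,0.25],
    [-28,0,30,0,0,0,0.25],
    [-52,0,55,0,0,0,0.25],
    [-76,0,80,0,0,0,0.25],
    [-100,0,105,0,0,0,0.25],
    [-120,0,127,0,0,0,0.25],
    [-131,0,138.5,0,0,0,0.25],
    [-131,0,138.5,0,0,0,0.25],
    [-131,30,138.5,0,0,0,0.25],
    [-131,60,138.5,0,0,0,0.25],
    [-131,80,138.5,0,0,0,0.25],
    [-131,90,138.5,0,0,0,0.25],
  ],
)

```text
time_s: 36.52
eef_pos: [491.8, 261.0, 60.6]
ee_rot: [0.708, -0.001, -0.0, -0.707]
wrist_force: [-1.0, -0.1, -2.3]
grip_width: 42.7
```

drive_tool(
  motion=[
    [0,0,0,0,0,0,0.25],
    [0,5,0,0,0,0,0.25],
    [0,9,0,0,0,0,0.25],
    [0,12,0,0,0,0,0.25],
    [0,13,0,0,0,0,0.25],
    [0,13,0,0,0,0,0.25],
  ],
)

```text
time_s: 37.28
eef_pos: [492.0, 262.1, 49.1]
ee_rot: [-0.707, 0.0, -0.0, 0.707]
wrist_force: [0.2, 0.5, -2.0]
grip_width: 42.7
```

Expected seat is about z 47.9 for the TCP.

drive_tool(
  motion=[
    [0,0.7,0,0,0,0,0.25],
    [0,1.4,0,0,0,0,0.25],
    [0,1.8,0,0,0,0,0.25],
    [0,1.8,0,0,0,0,0.25],
  ],
)

```text
time_s: 37.78
eef_pos: [492.2, 262.2, 47.9]
ee_rot: [-0.707, 0.0, -0.0, 0.707]
wrist_force: [-1.7, -0.3, 3.6]
grip_width: 42.7
```

Contact. Release, rise and withdraw clear of the views.

drive_tool(
  motion=[
    [0,0,0,0,0,0,0.5],
    [0,0,0,0,0,0,0.75],
    [0,0,0,0,0,0,0.9],
    [0,0,0,0,0,0,0.9],
    [0,-20,0,0,0,0,0.95],
    [0,-60,0,0,0,0,1],
    [0,-110,0,0,0,0,1],
    [0,-150,0,0,0,0,1],
    [0,-160,-30,0,0,0,1],
    [-20,-160,-80,0,0,0,1],
    [-50,-160,-140,0,0,0,1],
    [-80,-160,-200,0,0,0,1],
  ],
)

```text
time_s: 39.28
eef_pos: [415.7, 68.9, 208.9]
ee_rot: [0.707, 0.001, 0.001, -0.707]
wrist_force: [1.3, -0.9, 0.1]
grip_width: 85.9
```

drive_tool(
  motion=[
    [-20,0,-50,0,0,0,1],
    [-30,0,-70,0,0,0,1],
    [-30,0,-70,0,0,0,1],
    [-30,0,-70,0,0,0,1],
  ],
)

```text
time_s: 39.78
eef_pos: [386.6, 0.7, 208.2]
ee_rot: [-0.707, -0.001, -0.001, 0.707]
wrist_force: [-0.2, -0.3, 0.6]
grip_width: 85.3
```

```bash
python3 - <<'E'
from h import *
cv2.imwrite(f'pics/side11.png',ctrl.get_image('side')[:,:,::-1])
cv2.imwrite(f'pics/top11.png',ctrl.get_image('top')[:,:,::-1])
E
```

```text
(no output)
```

View pics/side11.png

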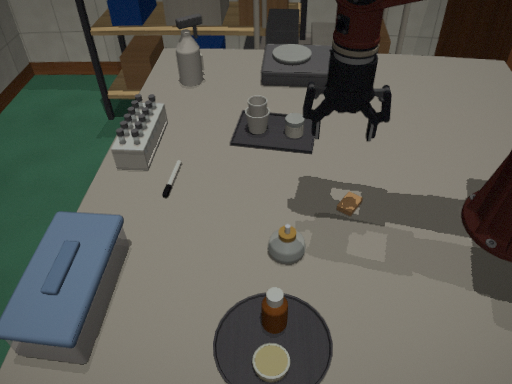

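View pics/top11.png

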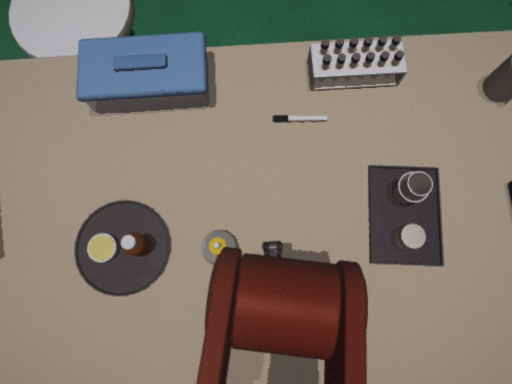

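```bash
python3 - <<'E'
from h import *
E={(569.3,-296.3):[(62,32),(93,25)],(472.5,-284):[(52,25),(4,24)]}
F={(491,262):[(96,14),(4,22)],(491,340.5):[(24,30),(4,28)]}
B=[]
for n,a,b in(('top',(360,155),(70,195)),('side',(225,85),(210,280))):
    I=cv2.imread(f'pics/{n}11.png')
    for D,o in((E,a),(F,b)):
        im=cv2.resize(I[o[1]:o[1]+100,o[0]:o[0]+100],(400,300),interpolation=3);raw=im.copy()
        for c,L in D.items():
            for z,r in L: draw(im,n,circ(*c,z,r),np.array([4,3.]),off=o)
        B.append(im)
cv2.imwrite('pics/fin.png',np.vstack([np.hstack(B[:2]),np.hstack(B[2:])]))
E
```

```text
(no output)
```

View pics/fin.png

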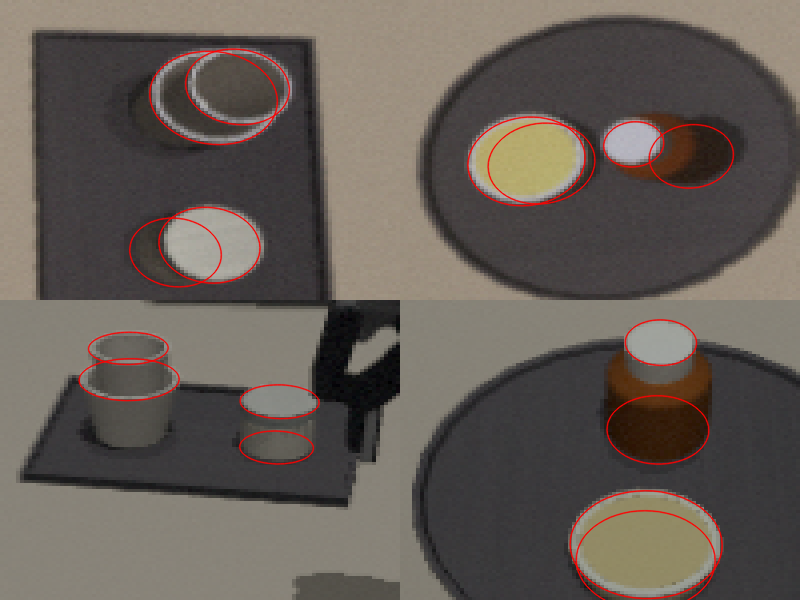

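The overlays at the fully seated heights match in both views: the tall cup's rim lies on its predicted circle at 93 mm and is coaxial with the wide cup. The jar, dish and bottle also match, and the lamp has not moved. I'm handing the job in.

```bash
python3 - <<'E'
from rig import ctrl
print(ctrl.get_state()['time_s'],ctrl.close_job())
E
```

```text
the job is handed in; nothing more can be done
39.875 None
```

Both kits are made up and the job is handed in at 39.9 s of the 128 s allowed. The close call gives no verdict, so these are my own checks.

- **Oblong tray:** The wide cup stands at about (570, -297) mm and the jar at about (473, -285) mm. The tall cup was lowered inside the wide cup in small steps until about 1 N showed at the wrist, then released.
- **Round tray:** The dish stands at about (491, 340) mm and the bottle at about (492, 262) mm. The tray centre is at (492, 300) mm.
- **Last checks:** In the final top and side pictures, outlines drawn at the fully seated heights matched all five objects to within about 1–2 mm. The tall cup's rim fits at 93 mm, coaxial with the wide cup. Everything looks upright, the lamp shows no visible shift, and the arm is clear at z = 208 mm.
- **Disagreements and limits:**
  - The two cameras differ by up to about 4 mm on the same point, against a calibration said to be good to about 2 mm. I averaged them and used the gripper's own readings.
  - The dish was released with no contact force showing, so it may have dropped by a fraction of a millimetre.
  - The jar touched down at about 15 N, harder than the others but within the limits.

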